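# Load the rinse basket, release the safety catch and hold the rinse lever open

### The arm

A 6-joint arm with a two-finger parallel gripper is mounted at the origin on the work surface. World frame = base frame: x ahead of the robot, y to its left, z up, the work surface at z = 0. Lengths are in m, angles in degrees, forces in N, time in s.
With the tool pointing down it reaches from about 0.325 to 0.85 m from the base axis. Payload 15.5 kg.
Tool frame: the origin (TCP) lies midway between the tips of the shut fingers; the grasp point (between the pads) lies 19 mm behind it; y points along the fingers, x is the direction in which the jaws open and shut, and the axes are right-handed (so a half turn about y gives the same grasp; the last joint's range is limited). The gripper opens to 91 mm and grips with 3 to 60 N. Pads are 32 mm wide; open, the fingers measure 118 mm over their backs; the gripper's body (76 mm by 178 mm) begins 60 mm behind the grasp point.
Start: joints at [69.528, 28.281, 77.091, -0, 74.628, -5.472], TCP at [0.162, 0.604, 0.181] pointing down, gripper open.
Joint ranges: [-166.48, 166.48], [-47.26, 123.95], [12.59, 153.08], [-70.14, 250.14], [6.76, 159.57], [-176.63, 176.63]. Speed limits (degrees/s): [108.29, 108.29, 147.25, 172.46, 172.46, 172.46].

### API

Orientations are given as a 3x3 rotation matrix whose columns are the frame's x, y, z axes.
In Python, from bench import ctrl gives the robot as it stands. The module is installed in compiled form; this text tells all that it offers. Calls block until the motion is done:
- ctrl.goto(position, orientation): joint-space move of the TCP to a pose.
- ctrl.move_l(position, vel=0.15, ori=None, contact_N=None): straight line of the TCP; ori=None keeps the orientation; vel is the mean speed in m/s. With contact_N (N) it stops when the force on the tool has changed by that much, and returns True; else False.
- ctrl.movej(angles): joint-space move.
- ctrl.command_gripper(opening): opening from 0.0 (shut) to 1.0 (fully open); the grip force is fixed at half the most; returns when the fingers have stopped.
- ctrl.sleep(seconds).
- ctrl.ik(position, orientation): joint angles nearest the present ones, or None.
- ctrl.read_camera(name): name is "scene" or "top" or "wrist"; returns the picture (400x640x3 uint8, blue, green, red); there is no depth.
- ctrl.camera_params(name): a dict with "fx", "fy", "cx", "cy" (pixels), "pose" (4x4, takes a point from camera to world coordinates); the wrist camera has in their place "T_tool_cam" (4x4, takes a point from camera to tool coordinates, whose origin is the TCP and whose axes are the tool frame's). Camera axes: x right, y up, looking along -z (the intrinsics and any distortion apply to the point x, -y, -z); pixel columns grow to the right and rows downward; lengths in m; the calibration is good to about 2 mm. A picture is of the moment at which its call begins: read the wrist's pose just before it. camera_params takes no time and is no camera call.
A pose or a line that the arm cannot do raises ctrl.MotionError and nothing moves.
- ctrl.sign_off(): hands the job in, once; it reports no verdict.
Readings, each from a call of its own:
- ctrl.current_t(): time.
- ctrl.current_q(): joint angles.
- ctrl.current_dq(): joint speeds.
- ctrl.current_effort(): joint torques, N m.
- ctrl.current_tool_pos(): TCP position.
- ctrl.current_eef_rot(): TCP orientation.
- ctrl.current_contact_force(): force on the tool from outside, world axes, zero at the start.
- ctrl.current_wrist_torque(): the same for the moment, N m.
- ctrl.current_grip_width(): opening from 0.0 (shut) to 1.0 (fully open).
Only numpy, scipy, OpenCV 4.12 (cv2) and the standard library are available. Lean on these libraries where they do the work, as an engineer would, in place of code of your own. Each camera call takes 0.05 s, during which the arm holds its last target.

### The job

Stand the amber bottle and the square white bottle upright in the steel rinse basket, in a row beside the green bottle that is already there, lowering them in and not dropping them. Then flip the red safety catch on the rinse valve right over to its open side, and only after that pull the yellow-handled lever towards the robot to its stop. Finish while still holding the lever there (it springs back if let go), and leave the other glassware on the bench undisturbed.

Things in the scene. Friction and masses are not known exactly. Their poses are not given: they have to be found in the camera images.
- basket: Fixed open-topped steel box with blue side rails. Inside it is 60 mm in x by 176 mm in y (its own axes); walls 4 mm thick, rim 45 mm above the bench, inner floor 4 mm above the bench. Blue rails stick out 10 mm beyond the long sides, lower than the rim. Origin: centre of its underside, on the bench. Three bottles stand in a row along its y; the green one starts near the +y end, and the rest of the row is for the other two.
- amber_center (a point): Centre of the amber glass bottle with a black cap; half-way up, 50 mm above its flat underside; z is its upright axis. Round, 50 mm diameter, straight sides up to 84 mm, then a sloping shoulder and a fixed 34 mm cap; 100 mm tall in all; 0.1 to 0.25 kg; starts upright on the bench.
- square_center (a point): Centre of the square white plastic bottle with a blue cap; half-way up, 50 mm above its flat underside; z is its upright axis. 48 by 48 mm along its x and y, straight sides up to 85 mm, then a fixed 32 mm round cap; 100 mm tall in all; 0.1 to 0.2 kg; starts upright on the bench, turned by up to 40 degrees.
- green_center (a point): Centre of the green glass bottle with a white cap, which already stands in the basket; half-way up, 50 mm above its flat underside; z is its upright axis. Round, 54 mm diameter, 100 mm tall, straight sides up to 84 mm; loose, may be nudged but has to stay upright in the basket.
- amber: The amber bottle itself; origin at the centre of its underside.
- square: The square white bottle itself; origin at the centre of its underside.
- valve: Rinse valve on a fixed grey pedestal 150 by 150 mm and 80 mm high, carrying lever and catch. Origin: centre of its underside, on the bench. Its -x side faces the robot, turned by up to 12 degrees; a brass and copper pipe leaves at its +x side.
- lever (a joint): Angle of the rinse lever, rad: 0 at rest (leaning away from the robot, +x of the valve), 0.6 at its stop when pulled to the valve's -x. A spring pulls it back all the way, about 3 N at rest to 8 N at the stop, felt at the handle. While the catch is shut the catch arm blocks it: it moves only about 0.1, under 0.2 even when pulled hard.
- lever_grip (a point): Middle of the lever's yellow cross-handle: a horizontal round bar, 22 mm diameter, 80 mm long along the valve's y. The point moves with the lever. The lever turns about a line along the valve's y that lies, in the valve's frame, at x = 20 mm, z = 94 mm; the handle is 130 mm from that line, so it stands at x = 58, y = 0, z = 218 mm at rest and at x = -18, y = 0, z = 218 mm at the stop.
- catch (a joint): Angle of the red safety catch, rad: 0 shut (leaning 45 degrees to the valve's -y, in front of the lever stem, which it blocks), 1.57 fully flipped over (leaning 45 degrees to the valve's +y, lever free). It may start up to 0.12 open. Light: a push under 3 N on its bar flips it; it stays where it is left.
- catch_bar (a point): Point on the catch's free bar to push or pinch: a round red bar, 12 mm diameter, that runs level along the valve's x, from 57 mm on the robot's side of the valve's origin to 18 mm beyond it; this point is at x = -37 mm in the valve's frame. The point moves with the catch, which turns about a line along the valve's x at y = 50 mm, z = 92 mm, at 85 mm radius: shut, the point is at y = -10, z = 152 mm; half-way at y = 50, z = 177 mm; open at y = 110, z = 152 mm.
- beaker: Glass beaker, 66 mm wide, 80 mm tall, behind the work area; leave alone. Origin: centre of its underside.
- flask: Conical glass flask, 84 mm wide, 124 mm tall, to the right; leave alone. Origin: centre of its underside.
- stopper: Orange rubber stopper, 44 mm wide, 30 mm tall, to the right; leave alone. Origin: centre of its underside.
- measuring: Measuring cylinder with a blue foot, 75 mm wide at the foot, 200 mm tall, to the left; leave alone. Origin: centre of its underside.
- washbottle: White wash bottle with a red spout, 66 mm wide, 170 mm tall, to the left; leave alone. Origin: centre of its underside.
There are look-alikes about, which are no part of the job. Several things have the shape of the amber; the one meant has the colours described above.

How it is judged (in metres and radians):
On the way, in this order (a step that is already met when the one before it is completed fails the run):
1. both bottles stand in the basket beside the green one, let go, with the catch still shut (x of amber_center in the frame of basket between -0.02 and 0.02 m and y of amber_center in the frame of basket between -0.075 and 0.075 m and z of amber_center in the frame of basket between 0.048 and 0.061 m and angle between each of amber_center, square_center, green_center's own z axis and vertical below 0.15 rad and x of square_center in the frame of basket between -0.02 and 0.02 m and y of square_center in the frame of basket between -0.075 and 0.075 m and z of square_center in the frame of basket between 0.048 and 0.061 m and x of green_center in the frame of basket between -0.02 and 0.02 m and y of green_center in the frame of basket between -0.075 and 0.075 m and z of green_center in the frame of basket between 0.048 and 0.061 m and contact force between each of amber, square and the fingers below 0.1 N and value of joint catch below 0.5 rad), for 0.2 s.
2. the catch is flipped over while the lever is still at rest (value of joint catch above 1.2 rad and value of joint lever below 0.15 rad), for 0.1 s.
3. the lever is pulled to its stop and held by the gripper (value of joint lever above 0.5 rad and value of joint catch above 1.2 rad and contact force between valve and the fingers above 1 N), for 0.3 s.
At the end, for the whole second after the job is handed in: All three bottles stand on the basket's floor (7 mm), tilted under 0.15 rad, not touched by the gripper; catch beyond 1.2 rad; lever beyond 0.5 rad (stop 0.6), held by the fingers with over 1 N; beaker, flask, stopper, measuring cylinder and wash bottle moved under 30 mm (all of step 3 and x of amber_center in the frame of basket between -0.02 and 0.02 m and y of amber_center in the frame of basket between -0.075 and 0.075 m and z of amber_center in the frame of basket between 0.048 and 0.061 m and angle between each of amber_center, square_center, green_center's own z axis and vertical below 0.15 rad and x of square_center in the frame of basket between -0.02 and 0.02 m and y of square_center in the frame of basket between -0.075 and 0.075 m and z of square_center in the frame of basket between 0.048 and 0.061 m and x of green_center in the frame of basket between -0.02 and 0.02 m and y of green_center in the frame of basket between -0.075 and 0.075 m and z of green_center in the frame of basket between 0.048 and 0.061 m and contact force between each of amber, square and the fingers below 0.1 N and distance of each of beaker, flask, stopper, measuring, washbottle from where it was at the start of the episode below 0.03 m); the arm keeps its last pose, push and grip.
It fails at once if the lever is forced while the catch is not open (value of joint lever above 0.25 rad and value of joint catch below 0.8 rad).
It fails at once if a bottle is dropped: it falls freely, faster than 0.8 m/s ((linear speed of amber above 0.8 m/s and contact force between amber and the fingers below 0.05 N) or (linear speed of square above 0.8 m/s and contact force between square and the fingers below 0.05 N)).
It fails at once if a bottle is tipped over (angle between any of amber_center, square_center, green_center's own z axis and vertical above 0.8 rad).
It fails at once if glassware on the bench is pushed away or knocked over (distance of any of beaker, flask, stopper, measuring, washbottle from where it was at the start of the episode above 0.04 m or angle between any of beaker, flask, stopper, measuring, washbottle's own z axis and vertical above 0.6 rad).
It also fails if it takes over 72 s, if anything falls off the work surface, if the arm or the gripper's body presses on something with over 40 N, if the wrist force passes 120 N, or if a joint passes its speed limit or range.

## Working session

There is one attempt and no reset: what is moved stays moved. The work goes in short steps, each a Python script; the robot and the scene stay as the last script left them, time stands still between calls to the robot, and variables do not carry over. Pictures are saved under pics/ and viewed, and the job is handed in when it is done.

```bash
mkdir -p pics; ls
python3 - <<'E'
from bench import ctrl
import cv2,numpy as np
np.set_printoptions(precision=4,suppress=True)
for n in ["scene","top","wrist"]:
    cv2.imwrite(f"pics/{n}0.png",ctrl.read_camera(n)); print(n,ctrl.camera_params(n))
print(ctrl.current_t(),ctrl.current_tool_pos(),ctrl.current_eef_rot())
E
```

```text
pics
scene {'fx': 385.9223564642199, 'fy': 385.9223564642199, 'cx': 321.3030997534556, 'cy': 195.2424037930638, 'pose': array([[ 0.8054, -0.4305,  0.4075,  1.0642],
       [ 0.5926,  0.6   , -0.5374, -0.6333],
       [-0.0131,  0.6743,  0.7383,  1.0446],
       [ 0.    ,  0.    ,  0.    ,  1.    ]])}
top {'fx': 386.5592814630244, 'fy': 386.5592814630244, 'cx': 321.53265115703863, 'cy': 201.40561642651934, 'pose': array([[-0.1054,  0.9714, -0.2129,  0.3044],
       [-0.9944, -0.1031,  0.0216,  0.0489],
       [-0.001 ,  0.214 ,  0.9768,  1.3304],
       [ 0.    ,  0.    ,  0.    ,  1.    ]])}
wrist {'fx': 280.7042892341997, 'fy': 280.7042892341997, 'cx': 319.4850921510898, 'cy': 204.07929766104945, 'T_tool_cam': array([[ 1.    , -0.0003,  0.0003,  0.0002],
       [ 0.0004,  0.2941, -0.9558, -0.2037],
       [ 0.0002,  0.9558,  0.2941,  0.0835],
       [ 0.    ,  0.    ,  0.    ,  1.    ]])}
0.15 [0.1616 0.6034 0.1809] [[ 0.2589 -0.0004 -0.9659]
 [ 0.9659 -0.0009  0.2589]
 [-0.001  -1.      0.0001]]
```

View pics/scene0.png

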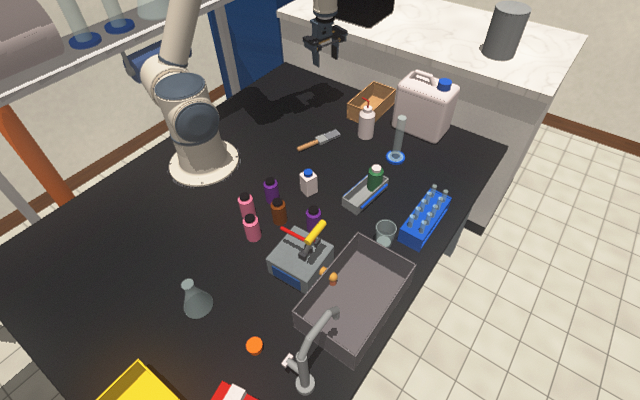

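View pics/top0.png

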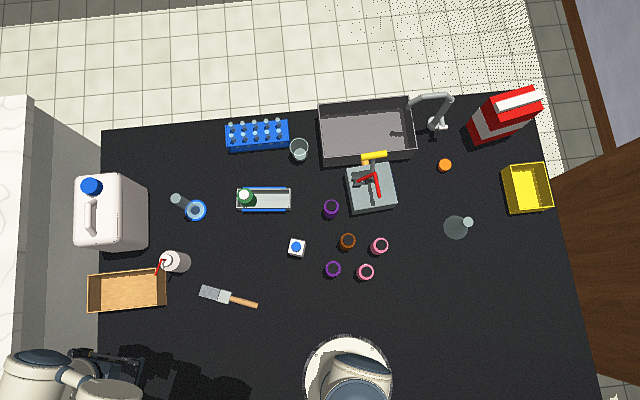

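View pics/wrist0.png

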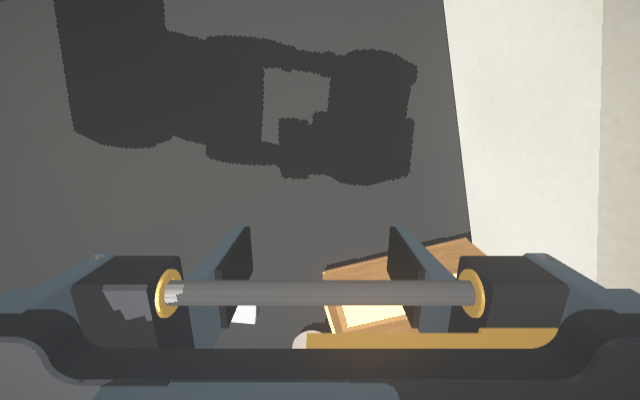

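The top view shows the basket at about (265,199) with the green bottle at its left end. The white square bottle is at (297,247), a brown bottle at (348,241), and the valve at (372,187). The purple and pink bottles are look-alikes. I'll zoom in.

Run:
```python
import cv2,numpy as np
a=cv2.imread("pics/top0.png")[130:290,220:420]; b=cv2.imread("pics/scene0.png")[150:310,230:430]
cv2.imwrite("pics/z0.png",cv2.resize(a,None,fx=4,fy=3.75,interpolation=cv2.INTER_CUBIC)[:600])
cv2.imwrite("pics/z1.png",cv2.resize(b,None,fx=4,fy=3.75,interpolation=cv2.INTER_CUBIC)[:600])
```

```text
(no output)
```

View pics/z0.png

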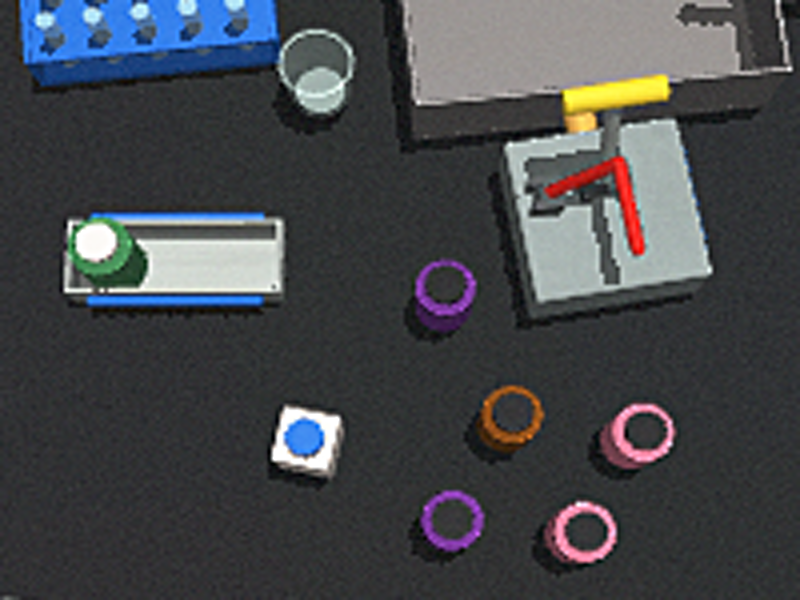

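View pics/z1.png

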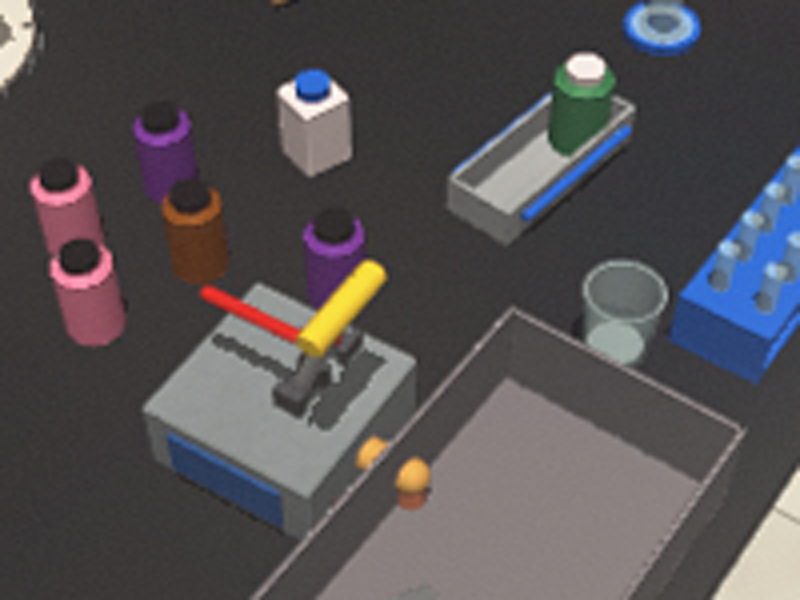

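```bash
cat > h.py <<'E'
import cv2,numpy as np
np.set_printoptions(precision=4,suppress=True)
from bench import ctrl
class Cam:
    def __init__(s,n,T=None):
        p=ctrl.camera_params(n); s.p=p
        s.T=p["pose"] if T is None else T@p["T_tool_cam"]
    def ray(s,u,v):
        p=s.p; d=np.array([(u-p["cx"])/p["fx"],-(v-p["cy"])/p["fy"],-1.]); d=s.T[:3,:3]@d
        return s.T[:3,3],d/np.linalg.norm(d)
    def plane(s,u,v,z):
        o,d=s.ray(u,v); return o+d*(z-o[2])/d[2]
    def proj(s,P):
        c=np.linalg.inv(s.T)@np.append(P,1); p=s.p
        return np.array([p["cx"]+p["fx"]*c[0]/-c[2],p["cy"]-p["fy"]*c[1]/-c[2]])
def tri(rays):
    A=sum(np.eye(3)-np.outer(d,d) for o,d in rays); b=sum((np.eye(3)-np.outer(d,d))@o for o,d in rays)
    P=np.linalg.solve(A,b); return P,max(np.linalg.norm((np.eye(3)-np.outer(d,d))@(P-o)) for o,d in rays)
def toolT():
    T=np.eye(4);T[:3,:3]=np.array(ctrl.current_eef_rot());T[:3,3]=ctrl.current_tool_pos();return T
def blobs(img,lo,hi,roi=None,amin=15):
    m=cv2.inRange(cv2.cvtColor(img,cv2.COLOR_BGR2HSV),np.array(lo),np.array(hi))
    if roi: k=np.zeros_like(m);x0,y0,x1,y1=roi;k[y0:y1,x0:x1]=1;m=m*k
    n,l,st,c=cv2.connectedComponentsWithStats(m)
    return m,[(c[i],st[i]) for i in range(1,n) if st[i,4]>=amin]
E
python3 - <<'E'
from h import *
t=cv2.imread("pics/top0.png");s=cv2.imread("pics/scene0.png")
R={"t":(220,130,420,290),"s":(230,150,430,310)}
for nm,lo,hi in [("bluecap",(100,150,120),(120,255,255)),("brown",(5,150,60),(14,255,200)),("green",(55,100,30),(85,255,255)),("red",(0,200,150),(4,255,255)),("yellow",(22,150,150),(35,255,255)),("purple",(130,100,60),(150,255,255)),("pink",(160,60,120),(179,200,255)),("orange",(8,150,200),(20,255,255))]:
    for k,im in (("t",t),("s",s)):
        print(nm,k,[(c.round(1),st.tolist()) for c,st in blobs(im,lo,hi,R[k])[1]])
E
```

```text
bluecap t [(array([256. , 139.4]), [225, 130, 65, 22, 846]), (array([264., 187.]), [243, 187, 43, 1, 43]), (array([263.3, 209.5]), [242, 209, 44, 3, 89]), (array([295.7, 246.1]), [291, 242, 10, 9, 71])]
bluecap s [(array([395. , 158.2]), [386, 151, 19, 13, 61]), (array([307.5, 171.5]), [304, 169, 8, 6, 44]), (array([373.5, 195.8]), [361, 184, 27, 24, 89]), (array([416.2, 229.8]), [398, 202, 32, 49, 618])]
brown t [(array([346.9, 240.9]), [340, 233, 16, 16, 102])]
brown s [(array([278.6, 213.9]), [271, 201, 15, 25, 249])]
green t [(array([247.6, 198.6]), [237, 188, 20, 18, 161])]
green s [(array([371.2, 172.2]), [369, 168, 7, 8, 24]), (array([380.2, 172.8]), [377, 169, 7, 8, 24])]
red t [(array([372.3, 181.7]), [357, 172, 24, 26, 120])]
red s [(array([291.7, 232.9]), [281, 227, 23, 13, 70])]
yellow t [(array([373.3, 155. ]), [360, 150, 28, 15, 182])]
yellow s [(array([315.1, 231.6]), [305, 220, 21, 24, 203])]
purple t [(array([330.6, 209.2]), [324, 199, 15, 19, 150]), (array([332.6, 268.4]), [325, 261, 16, 16, 113])]
purple s [(array([270.8, 191. ]), [263, 179, 16, 25, 232]), (array([312.3, 219. ]), [306, 208, 15, 24, 194])]
pink t [(array([379.8, 245.1]), [373, 238, 16, 15, 101]), (array([365.5, 271.7]), [358, 264, 16, 16, 106])]
pink s [(array([249.3, 219.5]), [237, 194, 23, 48, 508])]
orange t []
orange s [(array([322.2, 269.8]), [320, 267, 6, 7, 23]), (array([332.9, 275.9]), [330, 273, 7, 7, 36])]
```

Run:
```python
from h import *
t=Cam("top");s=Cam("scene")
T=lambda x,y:(220+x/4,130+y/3.75); S=lambda x,y:(230+x/4,150+y/3.75)
for n,a,b in [("sqcap",(304,437),(313,78)),("ambercap",(515,411),(189,187)),("greencap",(97,241),(586,66)),
 ("redtip",(639,248),(206,292)),("yelA",(567,102),(312,340)),("yelB",(667,87),(375,272)),
 ("bkA",(66,222),None),("vA",(505,143),(259,285)),("vB",(680,122),(413,361)),("vC",(712,272),(304,494)),("vD",(533,304),(147,408)),
 ("bk1",(67,221),(545,93)),("bk2",(283,219),(634,104)),("bk3",(284,292),(506,221)),("bk4",(67,291),(451,181))]:
    if b is None: continue
    P,e=tri([t.ray(*T(*a)),s.ray(*S(*b))]); print(n,P,round(e,4))
for n,a,z in [("bk1",(67,221),.045),("bk2",(283,219),.045),("bk3",(284,292),.045),("bk4",(67,291),.045),("vA",(505,143),.08),("vB",(680,122),.08),("vC",(712,272),.08),("vD",(533,304),.08)]:
    print(n,t.plane(*T(*a),z))
for n,z,b in [("bkNWs",.045,(545,93)),("bk",.045,(634,104)),("bk",.045,(506,221)),("bk",.045,(451,181))]: print(s.plane(*S(*b),z))
```

```text
sqcap [0.4362 0.119  0.1013] 0.0017
ambercap [ 0.4397 -0.0503  0.1045] 0.0011
greencap [0.6235 0.2711 0.1025] 0.0013
redtip [ 0.5575 -0.1587  0.159 ] 0.0002
yelA [ 0.6682 -0.1361  0.1714] 0.025
yelB [ 0.6783 -0.1597  0.267 ] 0.0266
vA [ 0.6216 -0.1012  0.1782] 0.0481
vB [ 0.6915 -0.1708  0.183 ] 0.0472
vC [ 0.6092 -0.2151 -0.024 ] 0.0572
vD [ 0.5219 -0.1356 -0.0357] 0.0554
bk1 [0.6225 0.271  0.0843] 0.0346
bk2 [0.6636 0.1514 0.1573] 0.0619
bk3 [ 0.6044  0.145  -0.0217] 0.0226
bk4 [ 0.5678  0.2698 -0.0516] 0.0722
bk1 [0.6588 0.3049 0.045 ]
bk2 [0.6411 0.1206 0.045 ]
bk3 [0.5732 0.1258 0.045 ]
bk4 [0.5936 0.3088 0.045 ]
vA [ 0.6825 -0.0738  0.08  ]
vB [ 0.6864 -0.2235  0.08  ]
vC [ 0.5464 -0.23    0.08  ]
vD [ 0.5335 -0.0792  0.08  ]
[0.5865 0.2728 0.045 ]
[0.6604 0.3069 0.045 ]
[0.6468 0.1133 0.045 ]
[0.5816 0.1264 0.045 ]
```

The top and scene views agree on the cap heights (about 101–104 mm) and the red bar tip (159 mm). Next I'll lift clear and take wrist views for finer positions.

Run:
```python
from h import *
import pickle
R=np.array([[0,0,-1.],[1,0,0],[0,-1,0]])
p=ctrl.current_tool_pos()
ctrl.move_l([p[0],p[1],0.33],vel=0.3)
for i,q in enumerate([(0.42,0.16,0.33),(0.42,-0.10,0.33)]):
    ctrl.goto(list(q),R); ctrl.sleep(0.2)
    T=toolT(); cv2.imwrite(f"pics/w{i+1}.png",ctrl.read_camera("wrist")); np.save(f"w{i+1}.npy",T); print(T)
print(ctrl.current_t(),ctrl.current_q())
```

```text
[[-0.0008 -0.0001 -1.      0.42  ]
 [ 1.      0.     -0.0008  0.1605]
 [ 0.     -1.      0.0001  0.3299]
 [ 0.      0.      0.      1.    ]]
[[-0.0017  0.0001 -1.      0.4202]
 [ 1.      0.0001 -0.0017 -0.099 ]
 [ 0.0001 -1.     -0.0001  0.33  ]
 [ 0.      0.      0.      1.    ]]
4.1667 [ -21.2187    4.7338   87.9965    0.0067   87.2669 -111.3054]
```

View pics/w1.png

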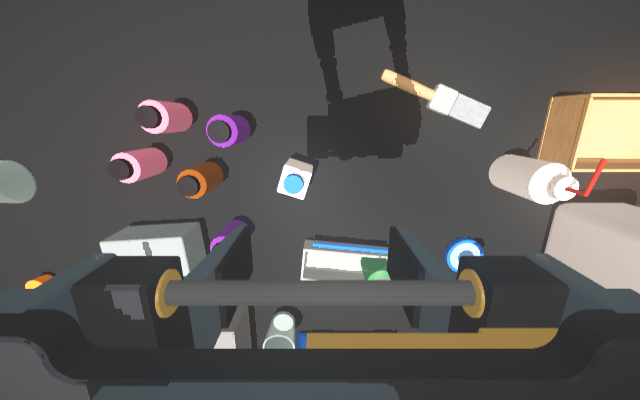

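View pics/w2.png

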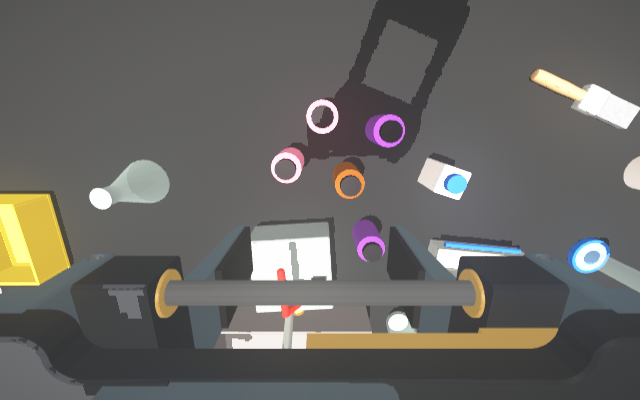

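Run:
```python
import cv2,numpy as np
a=cv2.imread("pics/w1.png"); b=cv2.imread("pics/w2.png")
z=lambda im,x,y:cv2.resize(im[y:y+60,x:x+80],(400,300),interpolation=cv2.INTER_CUBIC)
cv2.imwrite("pics/z2.png",np.vstack([np.hstack([z(a,260,150),z(a,165,150)]),np.hstack([z(b,405,145),z(b,310,150)])]))
```

```text
(no output)
```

View pics/z2.png

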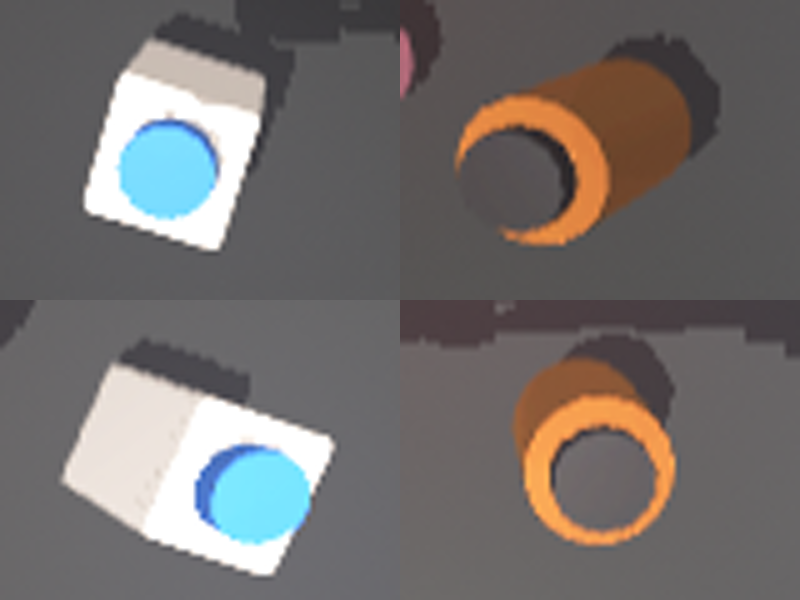

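Run:
```python
from h import *
w1=Cam("wrist",np.load("w1.npy"));w2=Cam("wrist",np.load("w2.npy"));t=Cam("top");s=Cam("scene")
z=lambda o,x,y:(o[0]+x/5-.4,o[1]+y/5-.4)
T=lambda x,y:(220+x/4,130+y/3.75); S=lambda x,y:(230+x/4,150+y/3.75)
for n,a,b,c,d in [("sq",z((260,150),168,169),z((405,145),261,194),T(304,437),S(313,78)),("am",z((165,150),112,180),z((310,150),204,181),T(515,411),S(189,187))]:
    print(n,tri([w1.ray(*a),w2.ray(*b)]),tri([w1.ray(*a),w2.ray(*b),t.ray(*c),s.ray(*d)]))
A=[z((260,150),*q) for q in [(122,68),(262,112),(219,249),(86,210)]]
B=[z((405,145),*q) for q in [(200,97),(333,140),(272,275),(147,237)]]
for a,b in zip(A,B): print(tri([w1.ray(*a),w2.ray(*b)]))
for w,Q in ((w1,A),(w2,B)):
    P=np.array([w.plane(*q,.085)[:2] for q in Q]); e=np.roll(P,-1,0)-P
    print(P.mean(0),np.linalg.norm(e,axis=1),[round(float(np.degrees(np.arctan2(v[1],v[0])))%90,1) for v in e])
# neighbours around amber
for n,px in [("purB",(332.6,268.4)),("purT",(331,207)),("pk1",(379.8,244.5)),("pk2",(365.5,271.7)),("am",(348.5,239.8))]:
    print(n,t.plane(*px,.095)[:2])
```

```text
sq (array([0.436 , 0.1188, 0.0985]), np.float64(6.331106151196709e-05)) (array([0.4359, 0.1189, 0.1003]), np.float64(0.0021970993029001196))
am (array([ 0.4398, -0.0498,  0.0991]), np.float64(0.00016774308523914973)) (array([ 0.4392, -0.0496,  0.1025]), np.float64(0.001667142168586433))
(array([0.4073, 0.1032, 0.081 ]), np.float64(0.0005847094361160933))
(array([0.4214, 0.1483, 0.0812]), np.float64(0.00041119415387448366))
(array([0.4667, 0.1337, 0.0841]), np.float64(9.940384930667506e-05))
(array([0.4533, 0.0901, 0.0849]), np.float64(0.00028051907089522086))
[0.4364 0.119 ] [0.0469 0.0484 0.0457 0.0489] [72.4, 72.4, 73.0, 73.9]
[0.4371 0.1178] [0.0469 0.0473 0.0451 0.0477] [72.8, 74.1, 73.3, 76.3]
purB [0.355  0.0097]
purT [ 0.5518 -0.0072]
pk1 [ 0.4139 -0.1486]
pk2 [ 0.3339 -0.0921]
am [ 0.4394 -0.051 ]
```

Run:
```python
from h import *
R=np.array([[0,0,-1.],[1,0,0],[0,-1,0]])
for i,q in enumerate([(0.54,-0.12,0.36),(0.54,-0.2,0.36),(0.58,0.17,0.33),(0.58,0.26,0.33)]):
    ctrl.goto(list(q),R); ctrl.sleep(0.2)
    T=toolT(); cv2.imwrite(f"pics/w{i+3}.png",ctrl.read_camera("wrist")); np.save(f"w{i+3}.npy",T)
print(ctrl.current_t(),ctrl.current_q())
f=lambda n:cv2.imread(f"pics/w{n}.png")[100:360,120:520]
cv2.imwrite("pics/c1.png",np.vstack([np.hstack([f(3),f(4)]),np.hstack([f(5),f(6)])]))
```

```text
7.9917 [ 18.6798  23.7229  61.7994  -0.0058  94.4694 -71.2471]
```

View pics/c1.png

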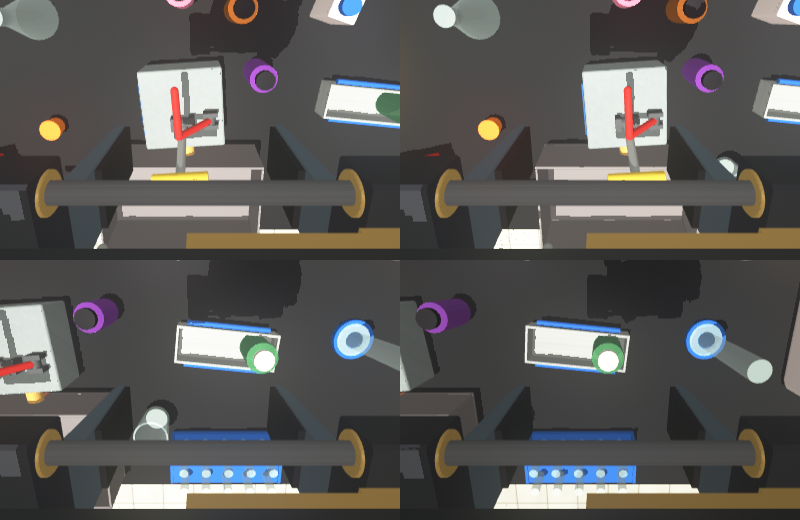

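Run:
```python
import cv2,numpy as np
a=cv2.imread("pics/w5.png"); b=cv2.imread("pics/w6.png")
z=lambda im,x,y:cv2.resize(im[y:y+66,x:x+120],(720,396),interpolation=cv2.INTER_CUBIC)[:300*2]
cv2.imwrite("pics/z3.png",z(a,288,152));cv2.imwrite("pics/z4.png",z(b,238,152))
c=cv2.imread("pics/w3.png"); d=cv2.imread("pics/w4.png")
z=lambda im,x,y:cv2.resize(im[y:y+150,x:x+100],(400,600),interpolation=cv2.INTER_CUBIC)
cv2.imwrite("pics/z5.png",np.hstack([z(c,250,150),z(d,295,150)]))
```

```text
(no output)
```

View pics/z3.png

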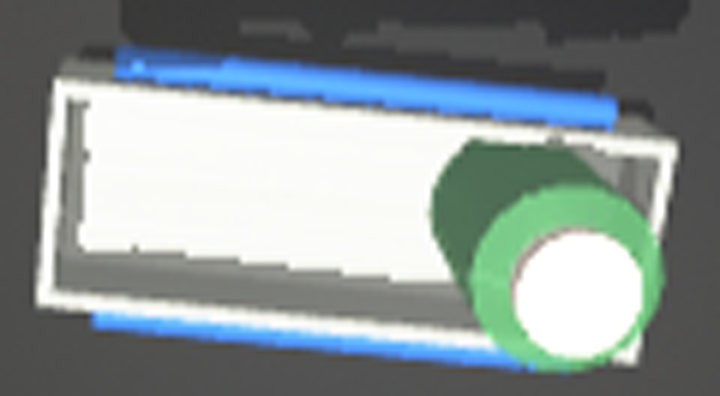

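View pics/z4.png

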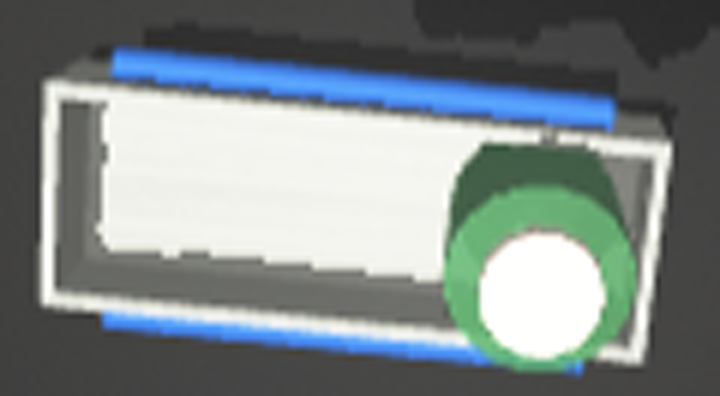

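View pics/z5.png

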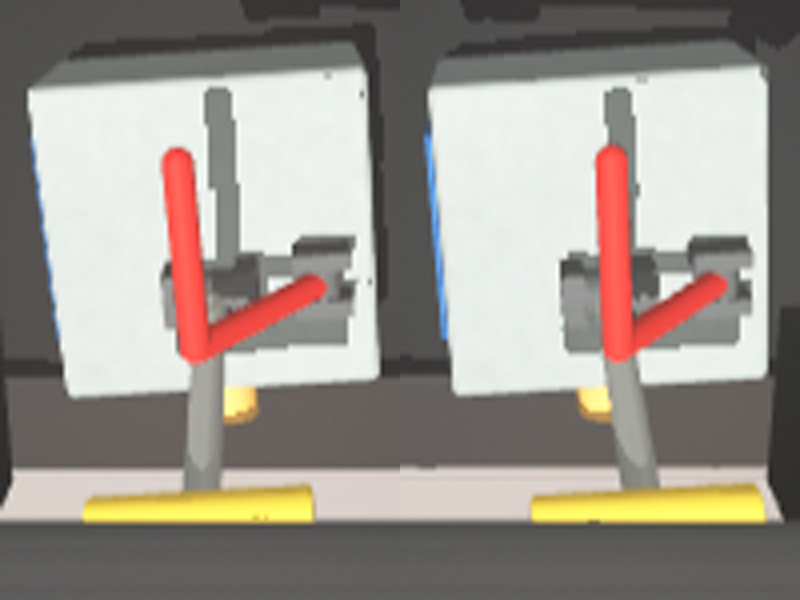

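Run:
```python
from h import *
W=[Cam("wrist",np.load(f"w{i}.npy")) for i in (3,4,5,6)]
a=lambda o,f,q:(o[0]+(q[0]+.5)/f-.5,o[1]+(q[1]+.5)/f-.5)
A=[a((288,152),6,q) for q in [(54,80),(678,145),(632,362),(37,307),(579,293)]]
B=[a((238,152),6,q) for q in [(42,80),(670,142),(642,364),(40,308),(542,295)]]
for x,y in zip(A,B): print("bk",tri([W[2].ray(*x),W[3].ray(*y)]),W[2].plane(*x,.045),W[3].plane(*y,.045))
for w,Q in ((W[2],A),(W[3],B)):
    P=np.array([w.plane(*q,.045)[:2] for q in Q[:4]]); e=np.roll(P,-1,0)-P
    print(P.mean(0),np.linalg.norm(e,axis=1),[round(float(np.degrees(np.arctan2(v[1],v[0]))),1) for v in e])
A=[a((250,150),4,q) for q in [(28,88),(363,68),(380,378),(70,397),(177,160),(195,352)]]
B=[a((295,150),4,q) for q in [(28,88),(366,66),(370,377),(53,396),(211,159),(218,350)]]
for x,y in zip(A,B): print("v",tri([W[0].ray(*x),W[1].ray(*y)]))
for w,Q in ((W[0],A),(W[1],B)):
    P=np.array([w.plane(*q,.08)[:2] for q in Q[:4]]); e=np.roll(P,-1,0)-P
    print(P.mean(0),np.linalg.norm(e,axis=1),[round(float(np.degrees(np.arctan2(v[1],v[0]))),1) for v in e])
yl=[(W[0],a((250,150),4,(84,510))),(W[0],a((250,150),4,(314,500))),(W[1],a((295,150),4,(131,508))),(W[1],a((295,150),4,(365,497)))]
for w,q in yl: print("yel",w.plane(*q,.22))
print(tri([yl[0][0].ray(*yl[0][1]),yl[2][0].ray(*yl[2][1])]),tri([yl[1][0].ray(*yl[1][1]),yl[3][0].ray(*yl[3][1])]))
```

```text
bk (array([0.5747, 0.1294, 0.0499]), np.float64(6.115293109853954e-05)) [0.5756 0.129  0.045 ] [0.5754 0.1281 0.045 ]
bk (array([0.5937, 0.3111, 0.0488]), np.float64(0.0005161252034731256)) [0.595  0.3123 0.045 ] [0.5939 0.3115 0.045 ]
bk (array([0.6648, 0.3056, 0.0385]), np.float64(0.00024177533488228811)) [0.6624 0.3038 0.045 ] [0.6629 0.3051 0.045 ]
bk (array([0.6445, 0.1222, 0.0457]), np.float64(0.00010224972596340619)) [0.6446 0.1221 0.045 ] [0.6448 0.122  0.045 ]
bk (array([0.6237, 0.2725, 0.1022]), np.float64(0.00019854157052890192)) [0.6404 0.2862 0.045 ] [0.6408 0.2742 0.045 ]
[0.6194 0.2168] [0.1843 0.068  0.1826 0.0694] [84.0, -7.1, -95.6, 174.3]
[0.6193 0.2167] [0.1844 0.0693 0.184  0.0697] [84.2, -5.4, -95.6, 175.0]
v (array([ 0.547 , -0.2306,  0.0741]), np.float64(0.00040263743515066595))
v (array([ 0.5368, -0.0835,  0.079 ]), np.float64(9.541610660129665e-05))
v (array([ 0.6811, -0.0728,  0.0854]), np.float64(8.009127238742679e-05))
v (array([ 0.6995, -0.2215,  0.0681]), np.float64(0.00013366801265371765))
v (array([ 0.5579, -0.1577,  0.1596]), np.float64(0.00016947437779375537))
v (array([ 0.6348, -0.1527,  0.1601]), np.float64(5.065980683439547e-05))
[ 0.6148 -0.151 ] [0.146  0.1474 0.1471 0.1484] [93.5, 4.4, -86.1, -176.1]
[ 0.6151 -0.1516] [0.1468 0.1478 0.1499 0.1478] [93.8, 4.8, -86.2, -176.4]
yel [ 0.6681 -0.1877  0.22  ]
yel [ 0.6641 -0.1076  0.22  ]
yel [ 0.668  -0.1879  0.22  ]
yel [ 0.6636 -0.1067  0.22  ]
(array([ 0.6685, -0.1879,  0.2193]), np.float64(1.1632904158815407e-05)) (array([ 0.6614, -0.1078,  0.224 ]), np.float64(0.00020404896620956344))
```

Measurements agree:

| Item | Position (m) | Angle | Check |
|---|---|---|---|
| Basket | (0.619, 0.2165) | yaw −5.6° | rim corners span 184 × 69 mm |
| Amber | (0.4395, −0.050) | – | cap top at 99–102 mm |
| Square | (0.436, 0.119) | −16.8° | – |
| Valve | (0.615, −0.151) | yaw +4° | – |

Picking up the amber bottle.

```bash
cat >> h.py <<'E'
def Rz(deg):
    a=np.radians(deg);c,s=np.cos(a),np.sin(a)
    return np.array([[c,0,-s],[s,0,c],[0,-1,0]])
BK=np.array([0.619,0.2165]);BA=-5.6
def bk(x,y):
    a=np.radians(BA);return BK+np.array([[np.cos(a),-np.sin(a)],[np.sin(a),np.cos(a)]])@np.array([x,y])
def st(): print("t",ctrl.current_t(),"p",ctrl.current_tool_pos(),"F",ctrl.current_contact_force(),"g",ctrl.current_grip_width())
E
python3 - <<'E'
from h import *
ctrl.command_gripper(1.0)
ctrl.goto([.4395,-.05,.2],Rz(BA)); st()
print(ctrl.move_l([.4395,-.05,.049],vel=.15,contact_N=8)); st()
ctrl.command_gripper(0.0); st()
ctrl.move_l([.4395,-.05,.18],vel=.12); st()
T=toolT(); cv2.imwrite("pics/w7.png",ctrl.read_camera("wrist")); cv2.imwrite("pics/s7.png",ctrl.read_camera("scene")[100:340,200:520])
E
```

```text
t 9.575 p [ 0.4404 -0.0498  0.2004] F [ 0.3351 -0.2509  0.0988] g 0.996440650094825
False
t 10.7333 p [ 0.44   -0.05    0.0495] F [0.4389 0.3936 0.1334] g 0.9974325127863608
t 11.4917 p [ 0.4397 -0.05    0.049 ] F [0.5581 0.2187 1.4276] g 0.5196065074054432
t 12.7333 p [ 0.439  -0.0499  0.1794] F [-0.2077 -0.2073 -2.0603] g 0.5188518045633208
```

View pics/s7.png

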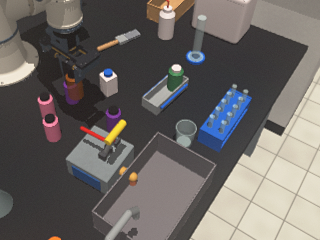

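View pics/w7.png

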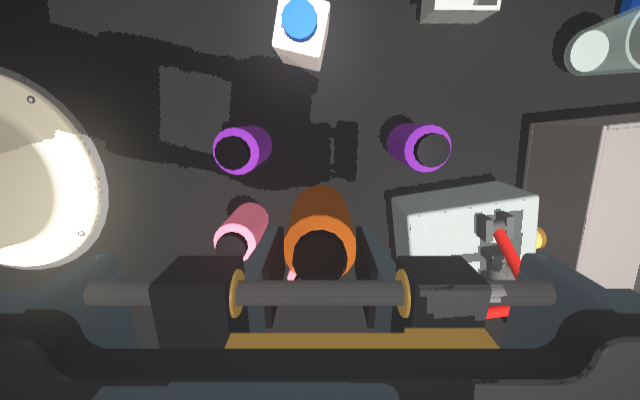

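The amber bottle is held upright between the pads: the cap is at (320,255), grip width is 0.52 and the load is 2 N. Placing it now.

Run:
```python
from h import *
x,y=bk(0,-.0022)
ctrl.goto([x,y,.19],Rz(BA)); ctrl.sleep(.2); st(); print(x,y)
ctrl.move_l([x,y,.11],vel=.12)
st()
cv2.imwrite("pics/s8.png",cv2.resize(ctrl.read_camera("scene")[130:260,310:450],None,fx=4,fy=4)); cv2.imwrite("pics/t8.png",cv2.resize(ctrl.read_camera("top")[150:250,210:330],None,fx=5,fy=5))
```

```text
t 14.25 p [0.6187 0.2131 0.1903] F [ 0.3567 -0.4016 -2.0719] g 0.5167837889218685
0.6187853176205299 0.21431049972003996
t 15.0667 p [0.6193 0.2144 0.1107] F [ 0.505   0.0604 -1.8964] g 0.5200454902802302
```

View pics/s8.png

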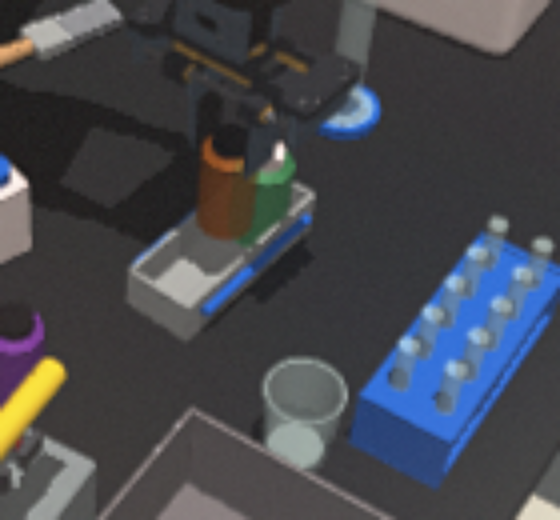

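View pics/t8.png

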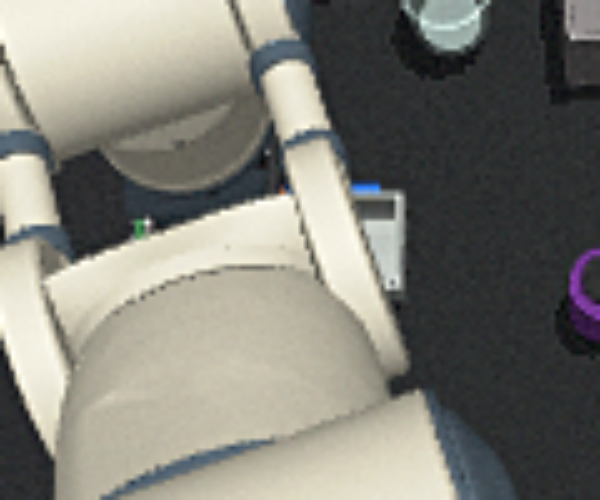

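The amber bottle hangs above the free space next to the green one and over the middle of the basket, so I'll lower it.

Run:
```python
from h import *
x,y=bk(0,-.0022)
print(ctrl.move_l([x,y,.053],vel=.05,contact_N=6)); st()
```

```text
True
t 16.2917 p [0.6187 0.2142 0.0529] F [-0.2133 -1.1514  6.8104] g 0.5200242290444009
```

Contact came at TCP z = 0.0529, so the base is at about 4 mm, which is the basket floor. I'll release it and back off.

Run:
```python
from h import *
x,y=bk(0,-.0022)
ctrl.command_gripper(1.0); st()
ctrl.move_l([x,y,.2],vel=.2)
ctrl.goto([.436,.119,.2],Rz(-16.8)); ctrl.sleep(.1); st()
cv2.imwrite("pics/s9.png",cv2.resize(ctrl.read_camera("scene")[130:260,270:450],None,fx=4,fy=4)); 
np.save("w9.npy",toolT());cv2.imwrite("pics/w9.png",ctrl.read_camera("wrist"))
```

```text
t 17.1 p [0.6178 0.214  0.0518] F [ 0.1096 -1.102   0.1408] g 0.9980015536964537
t 18.9333 p [0.4373 0.1194 0.1998] F [-0.0848 -0.2419 -0.2681] g 0.9989708129898356
```

View pics/s9.png

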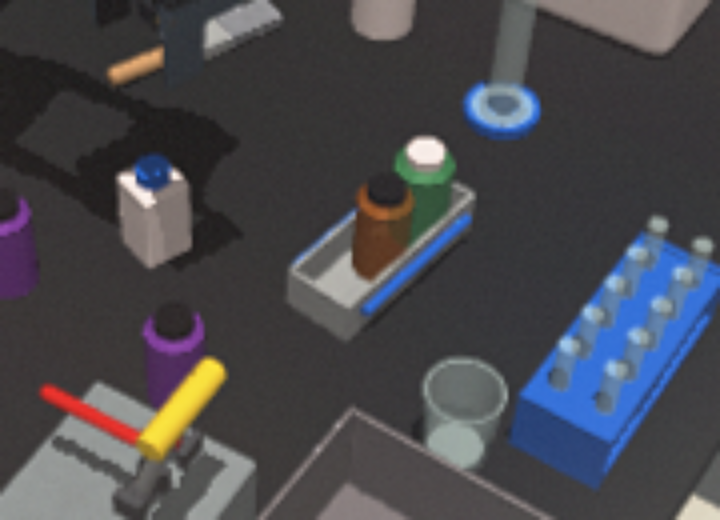

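View pics/w9.png

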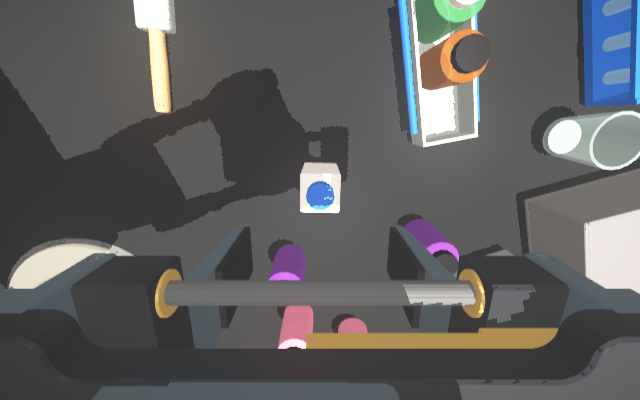

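The amber bottle stands upright beside the green one. The square bottle at (320,195) lines up with the jaws. Picking it up.

Run:
```python
from h import *
print("amber cap",Cam("wrist",np.load("w9.npy")).plane(471,53,.104), "want",bk(0,-.0022),"sq",Cam("wrist",np.load("w9.npy")).plane(320,195,.1))
print(ctrl.move_l([.436,.119,.049],vel=.15,contact_N=8)); st()
ctrl.command_gripper(0.0); st()
ctrl.move_l([.436,.119,.19],vel=.12); st()
x,y=bk(0,-.0577)
ctrl.goto([x,y,.19],Rz(BA)); ctrl.sleep(.2)
ctrl.move_l([x,y,.115],vel=.12);st();print(x,y)
cv2.imwrite("pics/s10.png",cv2.resize(ctrl.read_camera("scene")[130:260,310:450],None,fx=4,fy=4)); 
cv2.imwrite("pics/w10.png",ctrl.read_camera("wrist"))
```

```text
amber cap [0.6176 0.2145 0.104 ] want [0.6188 0.2143] sq [0.4382 0.1202 0.1   ]
False
t 20.1917 p [0.4364 0.1191 0.0495] F [-0.5576  0.3917 -0.91  ] g 1.0027259069970882
t 20.9333 p [0.4361 0.119  0.049 ] F [ 0.9272 -0.339   1.1533] g 0.5200699072676579
t 22.2583 p [0.4356 0.119  0.1894] F [-0.1793 -0.2607 -0.5237] g 0.5175710204842582
t 23.9917 p [0.6138 0.1591 0.1157] F [ 0.2794 -0.1812 -1.3843] g 0.5195298393459554
0.613369466683897 0.15907537902104835
```

View pics/s10.png

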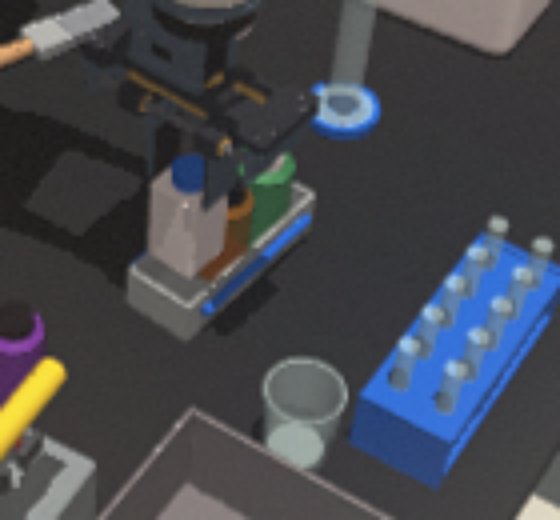

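View pics/w10.png

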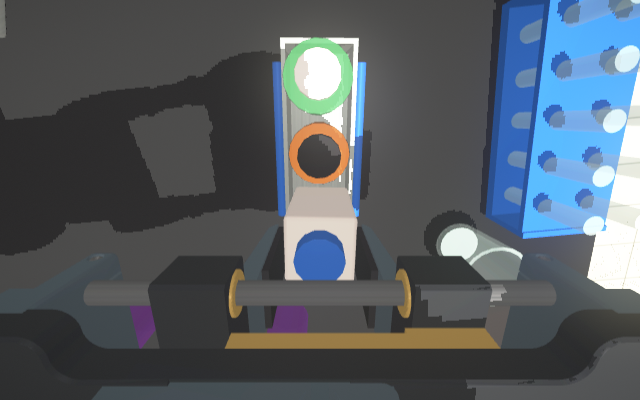

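The square bottle is held straight and the basket rim (281–358 px) is centred on the tool axis (319.5). Lowering it.

Run:
```python
from h import *
x,y=bk(0,-.0577)
print(ctrl.move_l([x,y,.053],vel=.05,contact_N=6)); st()
if ctrl.current_tool_pos()[2]<.056:
    ctrl.command_gripper(1.0); st()
    ctrl.move_l([x,y,.2],vel=.2)
    ctrl.sleep(.1);st()
    np.save("w11.npy",toolT())
    cv2.imwrite("pics/s11.png",cv2.resize(ctrl.read_camera("scene")[130:260,310:450],None,fx=4,fy=4)); 
    cv2.imwrite("pics/w11.png",ctrl.read_camera("wrist"))
```

```text
True
t 25.3333 p [0.6133 0.159  0.053 ] F [-0.2366 -0.211   7.5966] g 0.5218066628506098
t 26.1417 p [0.6126 0.1589 0.0519] F [0.8783 0.2052 0.4327] g 0.9999727603965513
t 27.1333 p [0.6126 0.159  0.1984] F [-0.2967 -0.2281  0.1923] g 0.9992460424161865
```

View pics/s11.png

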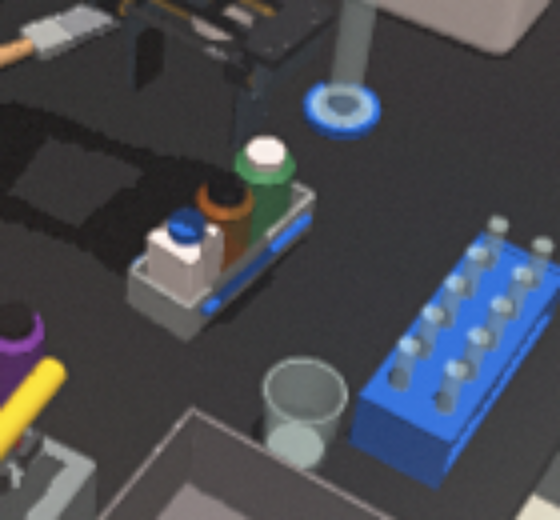

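View pics/w11.png

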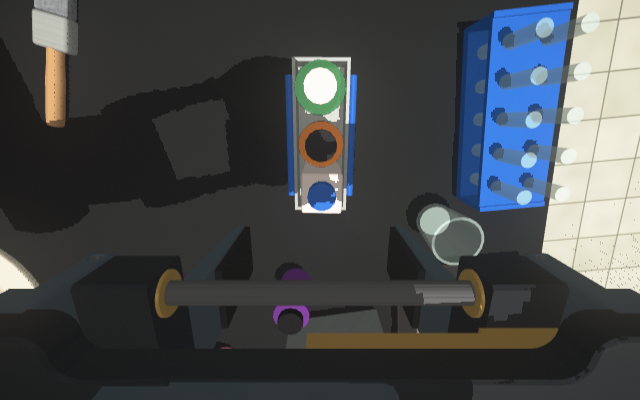

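All three bottles stand in the row. Next is the catch: shut fingers, jaws along the valve's y, sweeping the bar from −y to +y.

```bash
cat >> h.py <<'E'
VP=np.array([.615,-.151]);VA=4.0
def vv(x,y,z):
    a=np.radians(VA);q=VP+np.array([[np.cos(a),-np.sin(a)],[np.sin(a),np.cos(a)]])@np.array([x,y]);return [q[0],q[1],z]
E
python3 - <<'E'
from h import *
w=Cam("wrist",np.load("w11.npy"))
for n,u,v,z in [("g",320,86,.104),("a",321,144,.104),("s",322,195,.104)]: print(n,w.plane(u,v,z)[:2]-BK)
p=ctrl.current_tool_pos()
ctrl.move_l([p[0],p[1],.31],vel=.25)
ctrl.goto(vv(-46,-50,.31) if 0 else vv(-.046,-.052,.31),Rz(94)); ctrl.command_gripper(0.0); st()
ctrl.sleep(.1);np.save("w12.npy",toolT());cv2.imwrite("pics/w12.png",ctrl.read_camera("wrist"))
print(ctrl.move_l(vv(-.046,-.052,.138),vel=.15,contact_N=8)); st()
cv2.imwrite("pics/s12.png",cv2.resize(ctrl.read_camera("scene")[180:310,240:400],None,fx=4,fy=4));
E
```

```text
g [0.0049 0.0554]
a [ 0.0005 -0.0005]
s [-0.0037 -0.0554]
t 31.2833 p [ 0.5727 -0.2061  0.31  ] F [ 0.4046 -0.4509 -0.5102] g 0.002215992710946261
False
t 32.7333 p [ 0.5732 -0.2063  0.1388] F [-0.1656 -0.9703  0.1937] g 0.004052011626290563
```

View pics/s12.png

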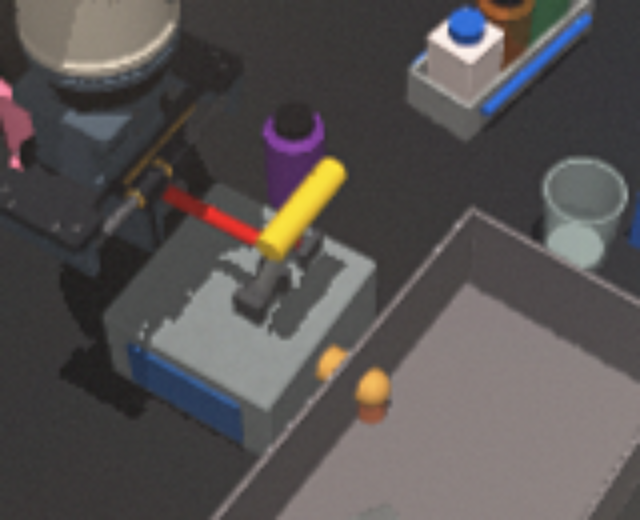

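View pics/w12.png

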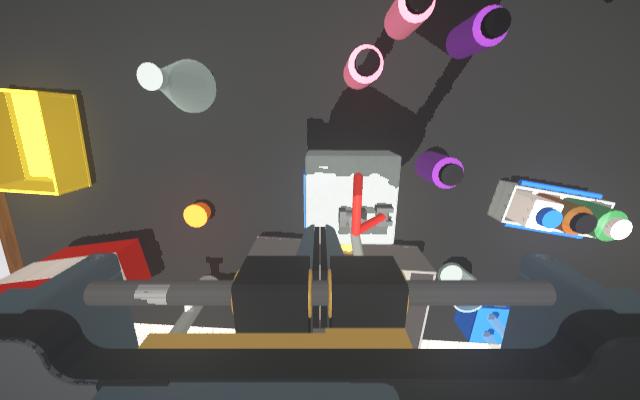

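Run:
```python
from h import *
for y in (.0,.05,.088):
    print(ctrl.move_l(vv(-.046,y,.138),vel=.08,contact_N=15)); st()
cv2.imwrite("pics/s13.png",cv2.resize(ctrl.read_camera("scene")[180:310,240:400],None,fx=4,fy=4));
```

```text
False
t 33.5833 p [ 0.5692 -0.1543  0.1381] F [ 0.6094 -0.7323 -0.135 ] g 0.005182655528245717
False
t 34.3583 p [ 0.5658 -0.1044  0.1381] F [0.1286 0.1355 1.2052] g 0.00783298580885186
False
t 34.9833 p [ 0.563  -0.0662  0.1381] F [-0.4052 -0.3503  0.6486] g 0.006396832497814981
```

View pics/s13.png

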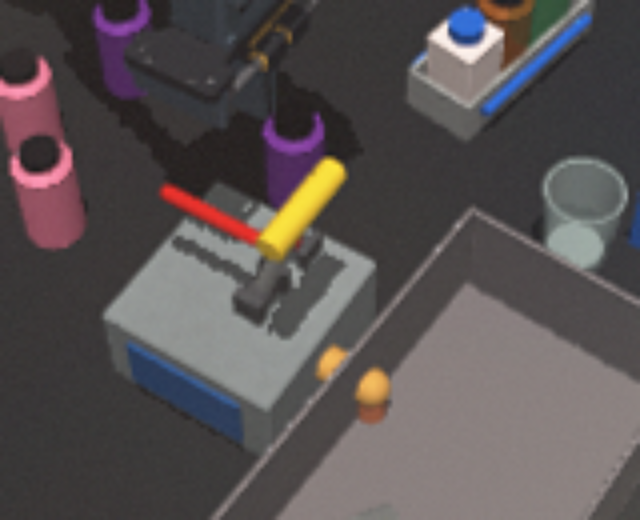

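The catch looks unmoved even though the fingers swept past. I'll look again from other views before doing anything else.

Run:
```python
from h import *
st()
cv2.imwrite("pics/s14.png",cv2.resize(ctrl.read_camera("scene")[140:290,220:400],None,fx=4,fy=4)); 
cv2.imwrite("pics/w14.png",ctrl.read_camera("wrist"))
cv2.imwrite("pics/t14.png",ctrl.read_camera("top"))
```

```text
t 35.0333 p [ 0.5631 -0.0665  0.1381] F [-0.4078 -0.6486  0.3095] g 0.004451964814279423
```

View pics/s14.png

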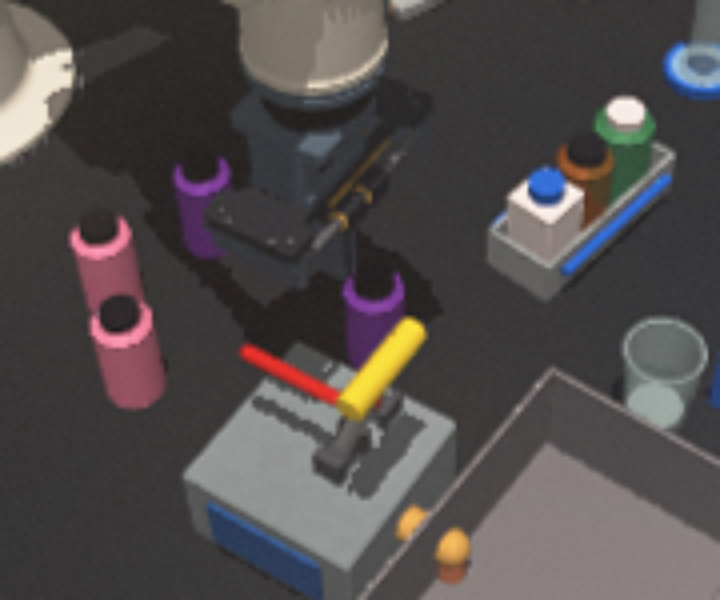

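View pics/w14.png

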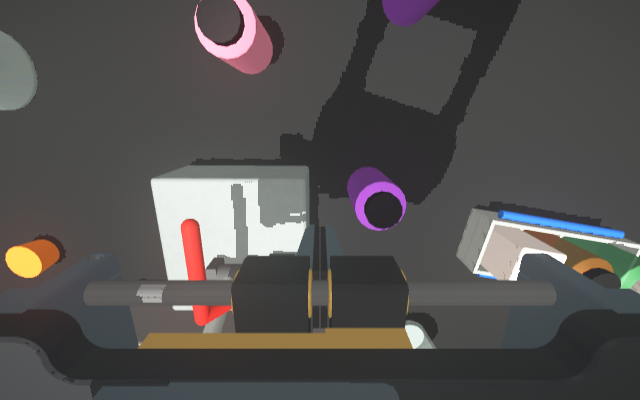

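View pics/t14.png

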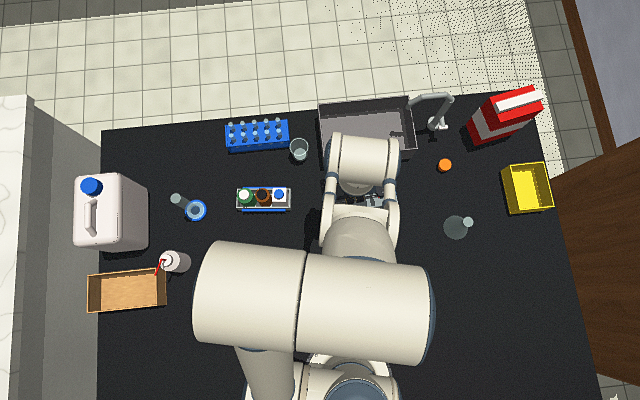

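```bash
python3 - <<'E'
from h import *
T=toolT();w=Cam("wrist",T);w2=Cam("wrist",np.load("w12.npy"))
print(w.plane(190,226,.152),w.plane(320,229.6,.138),w2.plane(358,180,.152)); print(T)
print("tri",tri([w.ray(190,226),w2.ray(358,179)]),tri([w.ray(190,226),w2.ray(358,179),Cam("scene").ray(281.5,227.8)]))
E
python3 - <<'E'
import cv2,numpy as np
a=cv2.imread("pics/w14.png")[150:300,140:360];b=cv2.imread("pics/w12.png")[140:270,270:430]
cv2.imwrite("pics/z14.png",np.hstack([cv2.resize(a,(440,300)),cv2.resize(b,(360,300))]))
cv2.imwrite("pics/z15.png",cv2.resize(a,(792,540),interpolation=cv2.INTER_CUBIC))
E
```

```text
[ 0.5611 -0.1608  0.152 ] [ 0.563  -0.0662  0.138 ] [ 0.5639 -0.1559  0.152 ]
[[-0.0694  0.     -0.9976  0.563 ]
 [ 0.9976 -0.0001 -0.0694 -0.0668]
 [-0.0001 -1.     -0.      0.138 ]
 [ 0.      0.      0.      1.    ]]
tri (array([ 0.5599, -0.1576,  0.1582]), np.float64(0.0014774375644648963)) (array([ 0.559 , -0.1579,  0.1597]), np.float64(0.0021071069429446916))
```

View pics/z15.png

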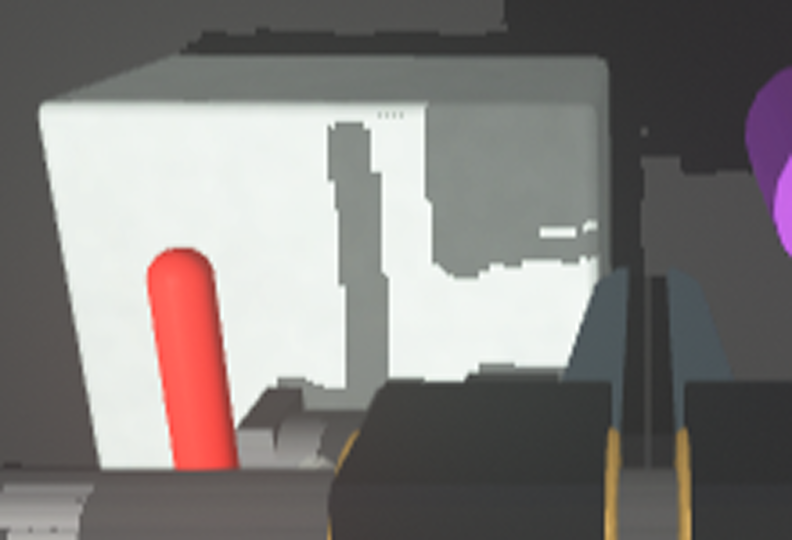

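Run:
```python
import cv2,numpy as np
a=cv2.imread("pics/w9.png")[190:310,170:470];b=cv2.imread("pics/w7.png")[190:310,220:420]
cv2.imwrite("pics/z16.png",np.vstack([cv2.resize(a,(750,300),interpolation=cv2.INTER_CUBIC),cv2.resize(b,(750,300),interpolation=cv2.INTER_CUBIC)]))
```

```text
(no output)
```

View pics/z16.png

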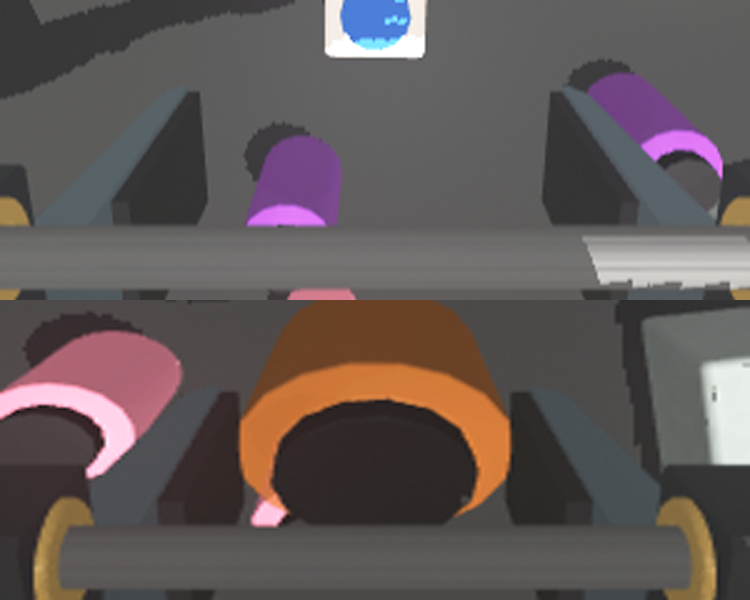

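The catch is untouched, and the views agree on why. The rendered pad tips sit about 34 mm behind the nominal TCP: both tip corners resolve to tool y ≈ −0.034 at z ±16 mm. So the fingers went over the bar, which triangulates to z ≈ 0.158. I'll repeat the sweep lower.

Run:
```python
from h import *
ctrl.move_l(vv(-.046,.088,.19),vel=.25)
ctrl.move_l(vv(-.046,-.055,.19),vel=.25)
print(ctrl.move_l(vv(-.046,-.055,.108),vel=.12,contact_N=8)); st()
for y in (-.01,.05,.088):
    print(ctrl.move_l(vv(-.046,y,.108),vel=.08,contact_N=12)); st()
cv2.imwrite("pics/s15.png",cv2.resize(ctrl.read_camera("scene")[170:300,240:400],None,fx=4,fy=4));
```

```text
False
t 37.1 p [ 0.5734 -0.209   0.1087] F [ 0.8943 -0.3025  0.3446] g 0.004952861257192845
False
t 37.8083 p [ 0.5698 -0.164   0.108 ] F [ 0.4813  0.5318 -0.5817] g 0.0037315804729560905
False
t 38.7083 p [ 0.5657 -0.1045  0.108 ] F [-0.598  -0.1626 -1.0182] g 0.0023662035207570055
False
t 39.3333 p [ 0.5631 -0.0661  0.1081] F [-0.1707 -0.317   0.447 ] g 0.0007946579499738106
```

View pics/s15.png

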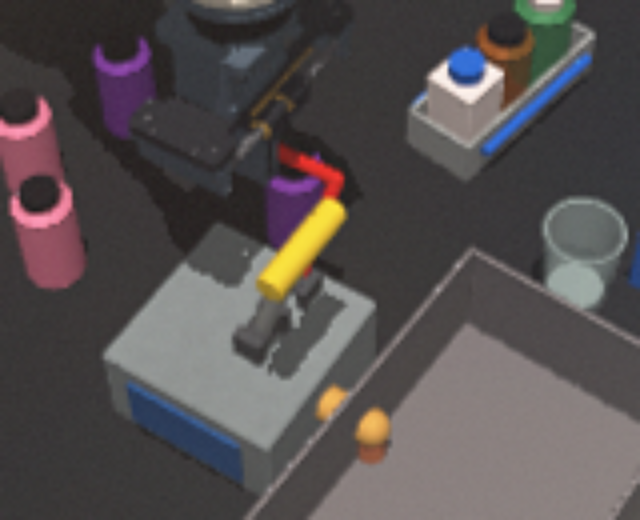

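The catch has swung over. I'll check its angle and push gently on to its stop.

Run:
```python
from h import *
s=Cam("scene")
for ph in (.9,1.1,1.2,1.3,1.4,1.5,1.57):
    P=vv(.018,.05+.085*np.sin(ph-np.pi/4),.092+.085*np.cos(ph-np.pi/4)); print(ph,s.proj(P),(s.proj(P)-[240,170])*4)
print(ctrl.move_l(vv(-.046,.112,.108),vel=.05,contact_N=7)); st()
cv2.imwrite("pics/s16.png",cv2.resize(ctrl.read_camera("scene")[170:300,240:400],None,fx=4,fy=4));
```

```text
0.9 [315.2543 220.3176] [301.017  201.2706]
1.1 [318.3859 217.3028] [313.5438 189.211 ]
1.2 [319.8685 216.1643] [319.474  184.6571]
1.3 [321.2748 215.2837] [325.0992 181.1349]
1.4 [322.5911 214.6658] [330.3643 178.6632]
1.5 [323.8051 214.3121] [335.2204 177.2482]
1.57 [324.5883 214.2209] [338.3533 176.8835]
True
t 39.675 p [ 0.5627 -0.0605  0.1078] F [ 1.2263 -6.0055  3.174 ] g 0.004585021647280817
```

View pics/s16.png

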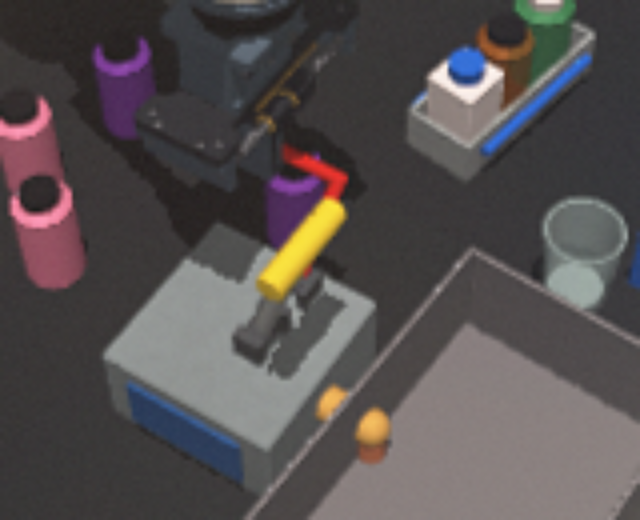

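The catch elbow is at its stop (≈1.57 rad) and the lever is still at rest. Next I'll back away, rise, and straddle the lever handle.

Run:
```python
from h import *
ctrl.move_l(vv(-.046,.06,.108),vel=.2)
ctrl.move_l(vv(-.046,.05,.32),vel=.3)
ctrl.goto(vv(.058,0,.30),Rz(4)); ctrl.command_gripper(1.0); ctrl.sleep(.1); st()
np.save("w17.npy",toolT()); cv2.imwrite("pics/w17.png",ctrl.read_camera("wrist"))
cv2.imwrite("pics/s17.png",cv2.resize(ctrl.read_camera("scene")[170:300,240:400],None,fx=4,fy=4));
```

```text
t 43.8417 p [ 0.6729 -0.1469  0.3   ] F [-0.0361  0.4645 -0.2556] g 0.9986341350013831
```

View pics/s17.png

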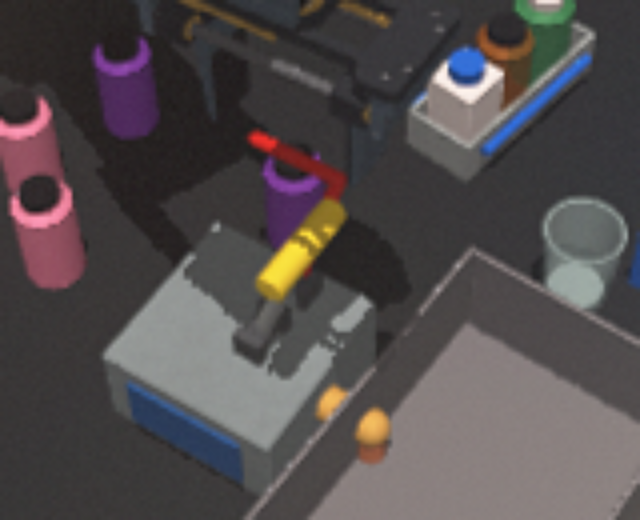

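View pics/w17.png

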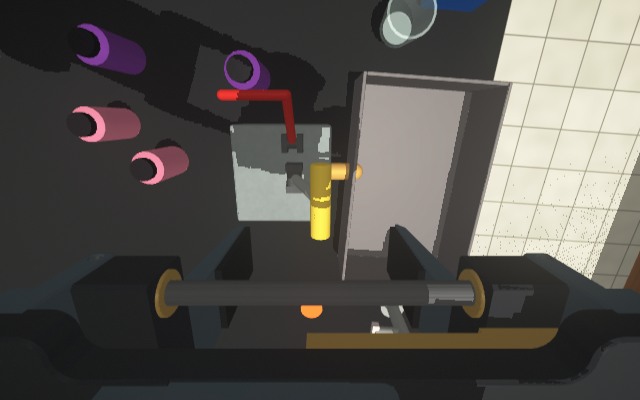

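The catch stays open (red bar at (255,95)) and the handle at (320,200) is centred between the fingers. Descending to straddle it.

Run:
```python
from h import *
print("handle",Cam("wrist",np.load("w17.npy")).plane(320,201,.223),vv(.058,0,.218))
print(ctrl.move_l(vv(.058,0,.17),vel=.12,contact_N=8)); st()
ctrl.command_gripper(.45); st()
cv2.imwrite("pics/w18.png",ctrl.read_camera("wrist"))
cv2.imwrite("pics/s18.png",cv2.resize(ctrl.read_camera("scene")[170:300,240:400],None,fx=4,fy=4));
```

```text
handle [ 0.6736 -0.1461  0.223 ] [np.float64(0.6728587149150698), np.float64(-0.14695412452284073), 0.218]
False
t 45.175 p [ 0.6733 -0.1471  0.1709] F [ 0.1295 -0.8154  0.1916] g 0.9985450948852885
t 46.0583 p [ 0.6728 -0.147   0.17  ] F [0.2239 0.6172 0.3191] g 0.4533805848889414
```

View pics/s18.png

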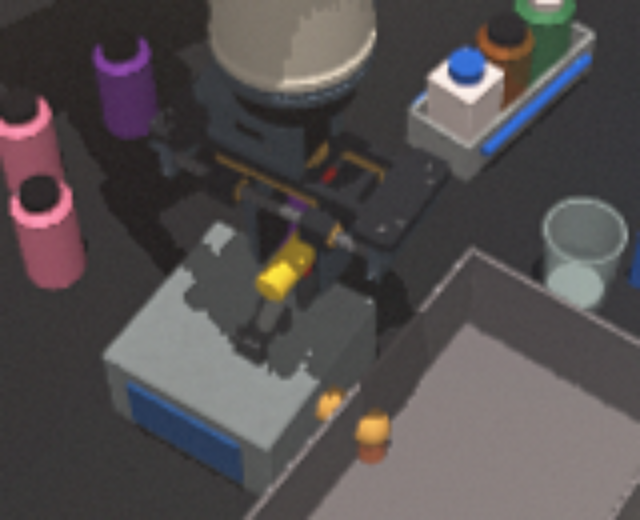

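View pics/w18.png

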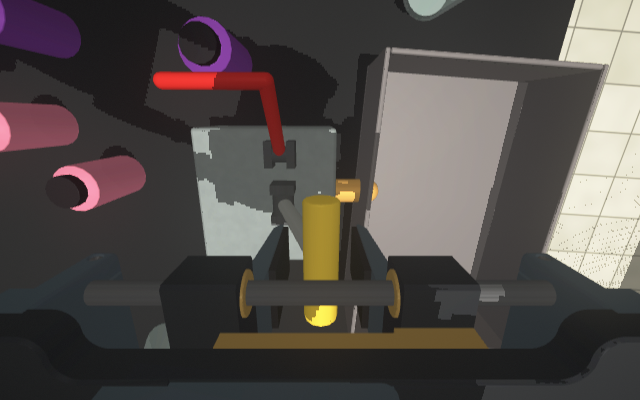

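The fingers straddle the handle with a small gap on each side. Pulling towards the robot.

Run:
```python
from h import *
for x in (.03,0.0,-.02,-.045):
    r=ctrl.move_l(vv(x,0,.17),vel=.06,contact_N=16); print(x,r); st()
    if r: break
cv2.imwrite("pics/w19.png",ctrl.read_camera("wrist"))
cv2.imwrite("pics/s19.png",cv2.resize(ctrl.read_camera("scene")[170:300,240:400],None,fx=4,fy=4));
```

```text
0.03 False
t 46.775 p [ 0.6454 -0.1491  0.1705] F [5.4685 0.0338 2.8676] g 0.4517277119080048
0.0 False
t 47.425 p [ 0.6158 -0.1511  0.1704] F [ 5.4029 -0.1022  4.6397] g 0.44821679519570323
-0.02 False
t 47.9083 p [ 0.5956 -0.1523  0.1697] F [ 8.7896  1.3596 -2.7044] g 0.4518238629873712
-0.045 True
t 48.2083 p [ 0.5875 -0.1532  0.1701] F [ 9.5398  0.9257 -1.4795] g 0.4535514261719791
```

View pics/s19.png

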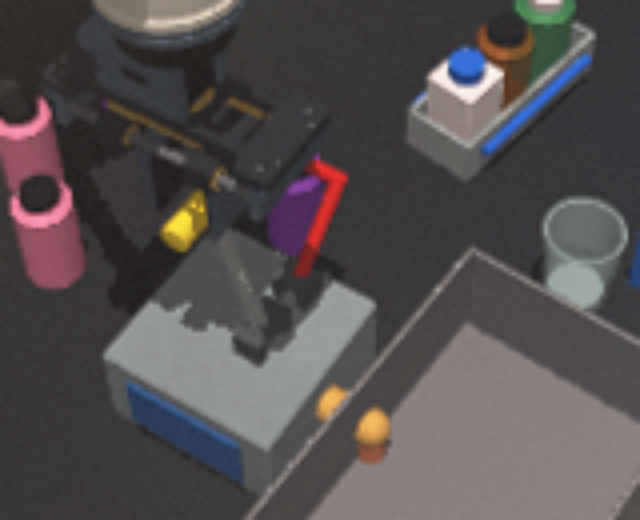

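View pics/w19.png

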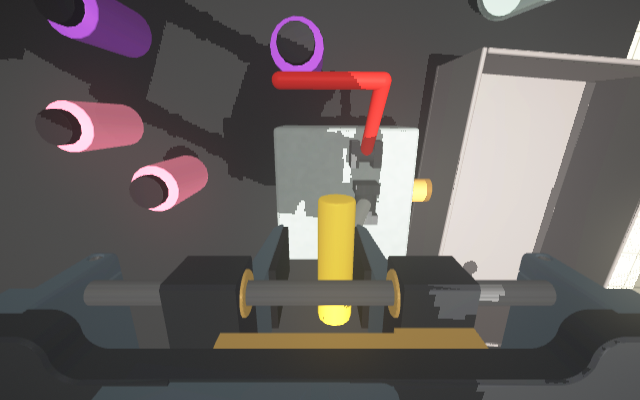

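The lever is at the predicted stop position (TCP valve x = −27.6 mm, against a predicted −27.6 mm). I'll press slightly further, hold, and confirm the force is steady.

Run:
```python
from h import *
st()
p=ctrl.current_tool_pos()
print(ctrl.move_l(vv(-.030,0,.17),vel=.03,contact_N=15)); st()
ctrl.sleep(.5); st(); ctrl.sleep(.3); st()
w=Cam("wrist",toolT()); im=ctrl.read_camera("wrist"); cv2.imwrite("pics/w20.png",im)
m,b=blobs(im,(22,150,100),(35,255,255),(280,180,380,330),60); print(b)
s=ctrl.read_camera("scene"); t=ctrl.read_camera("top")
cv2.imwrite("pics/s20.png",s); cv2.imwrite("pics/t20.png",t)
R=np.linalg.inv(np.block([[np.array([[np.cos(.0698),-np.sin(.0698)],[np.sin(.0698),np.cos(.0698)]]),VP[:,None]],[np.zeros((1,2)),np.ones((1,1))]]))
for v in (200,):
    q=w.plane(336,v,.225); print("handle in valve",R@np.array([q[0],q[1],1]))
for n,a,bb in (("s",cv2.imread("pics/scene0.png"),s),("t",cv2.imread("pics/top0.png"),t)):
    print(n,"orange stopper diff")
    for lo,hi in [((8,200,180),(16,255,255))]:
        for im in (a,bb): print([(c.round(1)) for c,st_ in blobs(im,lo,hi,None,30)[1]])
```

```text
t 48.3083 p [ 0.5875 -0.1531  0.17  ] F [9.568  2.3628 0.2288] g 0.450109476692068
False
t 48.5583 p [ 0.5872 -0.1531  0.1702] F [15.3927  1.4353 -4.8104] g 0.4520796877687691
t 49.0583 p [ 0.5872 -0.1531  0.1701] F [14.337   0.4899 -3.456 ] g 0.45233235376089326
t 49.3583 p [ 0.5873 -0.1532  0.1701] F [15.0062  1.6983 -4.6886] g 0.44867079088124484
[(array([335.6957, 236.9586]), array([ 318,  195,   38,   85, 3046], dtype=int32))]
handle in valve [-0.019   0.0401  1.    ]
s orange stopper diff
[array([253.9, 344.6])]
[array([253.9, 344.6])]
t orange stopper diff
[]
[array([444.5, 164.2])]
```

View pics/s20.png

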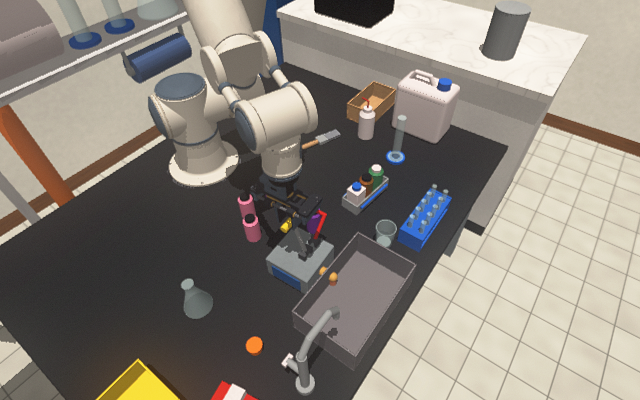

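The handle is at valve x = −19 mm (the stop is −18 mm) with a steady 15 N. The three bottles are upright and the glassware is where it started. Handing in.

Run:
```python
from h import *
print(ctrl.sign_off());
```

```text
the job is handed in; nothing more can be done
None
```

The job is done and handed in at about 49.5 s of the 72 s allowed; sign-off gives no verdict. Amber and square were lowered into the basket beside the green bottle, the catch was flipped fully over, and the lever was then pulled to its stop and held there.

**Last checks**
- **Bottles:** all three stand upright. Both placed bottles touched down with the base about 4 mm above the bench, on the basket floor. The caps sit close to the basket's centre line.
- **Catch:** in the camera image it is at its stop, about 1.57 rad.
- **Lever:** the handle measured x = −19 mm in the valve's frame, against −18 mm at the stop. I hooked it with the fingers rather than pinching it, at a steady force of about 15 N.
- **Glassware:** the stopper has not moved in the scene-camera image. The beaker, flask, measuring cylinder and wash bottle look unmoved by eye, but I did not measure them.

**What failed or disagreed**
- **Missed first sweep:** the first pass at the catch went over the bar without touching it. The wrist images put the pad tips about 34 mm behind the stated TCP. Sweeping 30 mm lower flipped the catch, and I allowed for the offset on the lever.
- **Grip on the bottles:** because of that offset, both bottles were held nearer their shoulders than planned, but they did not slip.
- **Rim height:** the measured basket rim corners ranged from 38 to 50 mm, against the stated 45 mm.

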